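# Turn heat spreaders over on the flip ramp and fit them to their boards

### The arm

A 6-joint arm with a two-finger parallel gripper is mounted at the origin on the work surface. World frame = base frame: x ahead of the robot, y to its left, z up, the work surface at z = 0. Lengths are in m, angles in rad, forces in N, time in s.
With the tool pointing down it reaches from about 0.4 to 0.825 m from the base axis. Payload 7 kg.
Tool frame: the origin (TCP) lies midway between the tips of the shut fingers; the grasp point (between the pads) lies 19 mm behind it; z points along the fingers, x is the direction in which the jaws open and shut, and the axes are right-handed (so a half turn about z gives the same grasp; the last joint's range is limited). The gripper opens to 88 mm and grips with 3 to 60 N. Pads are 19 mm wide; open, the fingers measure 130 mm over their backs; the gripper's body (78 mm by 193 mm) begins 47 mm behind the grasp point.
Start: joints at [1.527, 0.359, 0.012, 0, -1.224, -0.288], TCP at [0.22, 0.638, 0.227] pointing down, gripper open.
Joint ranges: [-3.07, 3.07], [-1.43, 2.12], [-1.02, 1.25], [-3.03, 1.67], [-3.05, -0], [-3.03, 3.03]. Speed limits (rad/s): [2.39, 2.39, 3.01, 3.14, 3.14, 3.14].

### API

Orientations are given as [roll, pitch, yaw] about the fixed x, y, z axes, in that order (R = Rz(yaw) Ry(pitch) Rx(roll)).
In Python, from station import status, eyes, workorder gives the robot as it stands.
- The arm moves only by the shell command python3 -m jog 'ROWS' [OPENING] [FORCE]. ROWS is JSON, a list of rows, each a list of 6 numbers: the shift along the world's x, y, z in mm, then the turn, a rotation vector about the world's x, y, z in rad. A call has 1 to 12 rows; each row shifts and turns the pose as measured when the row begins; what a row does not reach is not made up. A row lasts 1/10 s, in which the tool goes at most 50 mm and 8.59 degrees, less where a joint would pass 70% of its speed; a pose out of reach is approached as far as the arm can. A call with a gripper value outside its range is refused whole. OPENING is the opening, from 0 (shut) to 1 (fully open), set as the call begins (- or left out, the last holds). The fingers move at their own pace and stop on an object; FORCE is the grip in N (left out, the last holds). Time passes only in rows, so rows that do not move let the fingers close. It gives the time, the measured TCP pose, the force and the opening at its end, in the units of the state.
- status.get_state(): the state, without advancing time (a new reading comes with each control period).
- eyes.grab_frame(name): name is "scene" or "top"; returns the picture (480x640x3 uint8, blue, green, red); there is no depth.
- eyes.calibration(name): a dict with "camera_matrix" (3x3 intrinsics, pixels), "cam_to_world" (4x4, takes a point from camera to world coordinates). Camera axes: x right, y up, looking along -z (the intrinsics and any distortion apply to the point x, -y, -z); pixel columns grow to the right and rows downward; lengths in m; the calibration is good to about 2 mm. A picture is of the moment at which its call begins. calibration takes no time and is no camera call.
- workorder.job_done(): hands the job in, once; it reports no verdict.
The state is a dict: "t": time; "q": joint angles; "qd": joint speeds; "joint_efforts": joint torques, N m; "eef_pos": TCP position; "ee_rot": TCP orientation; "force": force on the tool from outside, world axes, zero at the start; "moment": the same for the moment, N m; "width": finger opening in m.
Only numpy, scipy, OpenCV 4.12 (cv2) and the standard library are available. Lean on these libraries where they do the work, as an engineer would, in place of code of your own. Each camera call takes 0.05 s, during which the arm holds its last target. There are 200 camera calls.

### The job

The aluminium heat spreaders on the left lie copper slug up: turn each one over by dropping it across the top edge of the steel flip ramp, so that it flips and comes to rest slug down on the rubber mat (try again if it did not turn), then lay it slug down and square on the black chip package of the same length and width on its matching board. Do them one at a time, longest first, finishing each before starting the next; there may be two or three. At the end all of them must lie in place, and the other things on the bench are left where they are.

Things in the scene. Friction and masses are not known exactly. Their poses are not given: they have to be found in the camera images.
- long_mid (a point): Centre (half-way up) of the long heat spreader: a bare aluminium plate 110 x 40 x 10 mm, about 118 g. x runs along its length, y along its width, z out of the face that has the copper slug (34 x 26 mm, flush). At the start it lies slug up (z up) on the table. May be absent.
- long_spreader: The long heat spreader itself; origin at the centre of its plain face, 5 mm from long_mid; same axes.
- long_chip (a point): Centre of the top face of the black chip package on the long module board, 19 mm above the table. The package has the same outline as the long spreader (110 x 40 mm, x along its length, y along its width, z up) and stands 8 mm proud of its green board (130 x 84 mm, top 11 mm above the table, fixed, x along its length).
- medium_mid (a point): Centre (half-way up) of the medium heat spreader: a bare aluminium plate 90 x 56 x 10 mm, about 136 g. x runs along its length, y along its width, z out of the face that has the copper slug (34 x 26 mm, flush). At the start it lies slug up (z up) on the table. May be absent.
- medium_spreader: The medium heat spreader itself; origin at the centre of its plain face, 5 mm from medium_mid; same axes.
- medium_chip (a point): Centre of the top face of the black chip package on the medium module board, 19 mm above the table. The package has the same outline as the medium spreader (90 x 56 mm, x along its length, y along its width, z up) and stands 8 mm proud of its green board (130 x 84 mm, top 11 mm above the table, fixed, x along its length).
- short_mid (a point): Centre (half-way up) of the short heat spreader: a bare aluminium plate 70 x 46 x 10 mm, about 86 g. x runs along its length, y along its width, z out of the face that has the copper slug (34 x 26 mm, flush). At the start it lies slug up (z up) on the table. May be absent.
- short_spreader: The short heat spreader itself; origin at the centre of its plain face, 5 mm from short_mid; same axes.
- short_chip (a point): Centre of the top face of the black chip package on the short module board, 19 mm above the table. The package has the same outline as the short spreader (70 x 46 mm, x along its length, y along its width, z up) and stands 8 mm proud of its green board (130 x 84 mm, top 11 mm above the table, fixed, x along its length).
- ramp_edge (a point): Middle of the top edge of the fixed steel flip ramp, 135 mm above the table; the edge is 170 mm long along this frame's x and 6 mm thick towards +y. Its sheet slopes down from the edge towards +y (foot about 90 mm away) and drops sheer on the -y side to the rubber mat. z up.
- ramp: The flip ramp; origin on the table below ramp_edge, same axes. A spreader let go level, its length across the edge (along y), its centre 15 to 25 per cent of its length past the edge on the mat (-y) side, underside about 15 to 25 mm above the edge, tips, turns over and normally rests slug down on the mat, its centre 50 to 130 mm from the ramp.
- mat_mid (a point): Middle of the landing mat, 200 x 200 x 2 mm black rubber, fixed to the foot of the ramp; the point lies on the mat's top, 100 mm from the ramp's sheer face. Same axes as ramp_edge.
- tape_roll: Bystander, loose: whitish roll of tape lying flat, 90 across, 22 high (mm); origin at its underside.
- solder_spool: Bystander, loose: grey spool, 56 across, 40 high (mm); origin at its underside.
- driver: Bystander, loose: black-handled screwdriver, 170 long, lying (mm); origin at its underside.
- solvent: Bystander, loose: white bottle, 54 across, 130 high (mm); origin at its underside.
- heatsink: Bystander, loose: dark finned heat sink, 70 x 60 x 24 (mm); origin at its underside.
- tweezers: Bystander, loose: dark steel tweezers, 120 long, lying (mm); origin at its underside.
- parts_bin: Bystander, loose: open black bin, 80 x 120 x 50 (mm); origin at its underside.
There are look-alikes about, which are no part of the job. Leave any red look-alike of the part that bears medium_chip alone.

How it is judged:
By the outcome, as a careful person would: the job done as asked, in the order asked, and still so for the second after the job is handed in, with the robot touching nothing.
Of long_spreader, medium_spreader, short_spreader only 2 to 3 are there at a start; the rules pass over those that are not, and their reading is None.
At some moment in a run one of long_spreader, medium_spreader, short_spreader may be knocked a few centimetres aside while the robot is not near it.
Once in a run the grip may slacken for a moment while it holds something.
It also fails if it takes over 210 s, if anything falls off the work surface, if the arm or the gripper's body presses on something with over 40 N, if the wrist force passes 120 N, or if a joint passes its speed limit or range.

## Working session

There is one attempt and no reset: what is moved stays moved. The work goes in short steps, Python scripts to look and compute and a shell command to move; the robot and the scene stay as the last step left them, time stands still between calls to the robot, and variables do not carry over. Pictures are saved under pics/ and viewed, about 12 in all and at most 16, crops included, and the job is handed in when it is done.

```bash
ls; mkdir -p pics; python3 - <<'E'
from station import status, eyes
import cv2,numpy as np
print(status.get_state())
for n in("scene","top"):
    f=eyes.grab_frame(n); cv2.imwrite(f"pics/{n}0.png",f)
    c=eyes.calibration(n); print(n,{k:np.round(np.array(v),4).tolist() if not isinstance(v,str) else v for k,v in c.items()})
E
```

```text
pics
{'t': 0.0, 'q': array([ 1.52710763e+00,  3.59410160e-01,  1.10588154e-02, -3.86938031e-04,
       -1.22412674e+00, -2.88098991e-01]), 'qd': array([ 0.00127312, -0.00023581,  0.00069544,  0.00059276, -0.00052893,
       -0.00113223]), 'joint_efforts': array([-1.02189533e-03, -5.82711411e+01,  2.93067241e+01,  6.99757621e+00,
        6.96762989e-03, -1.51598069e-04]), 'eef_pos': array([0.21972356, 0.63770174, 0.22560101]), 'ee_rot': array([-3.14146352e+00, -1.71580580e-03, -1.90271590e+00]), 'force': array([0.21137208, 0.39597965, 0.50302244]), 'moment': array([ 0.03690179, -0.04225972, -0.01811506]), 'width': 0.08792920698084564}
scene {'camera_matrix': [[505.3075, 0.0, 320.8396], [0.0, 505.3075, 238.4917], [0.0, 0.0, 1.0]], 'cam_to_world': [[-0.1822, -0.6922, 0.6983, 1.4458], [0.9831, -0.1167, 0.1409, 0.1538], [-0.016, 0.7122, 0.7018, 1.027], [0.0, 0.0, 0.0, 1.0]]}
top {'camera_matrix': [[564.4667, 0.0, 329.8742], [0.0, 564.4667, 240.8746], [0.0, 0.0, 1.0]], 'cam_to_world': [[-0.0177, 0.9847, -0.1733, 0.2978], [-0.9998, -0.0183, -0.002, -0.0444], [-0.0051, 0.1733, 0.9849, 1.3805], [0.0, 0.0, 0.0, 1.0]]}
```

View pics/top0.png

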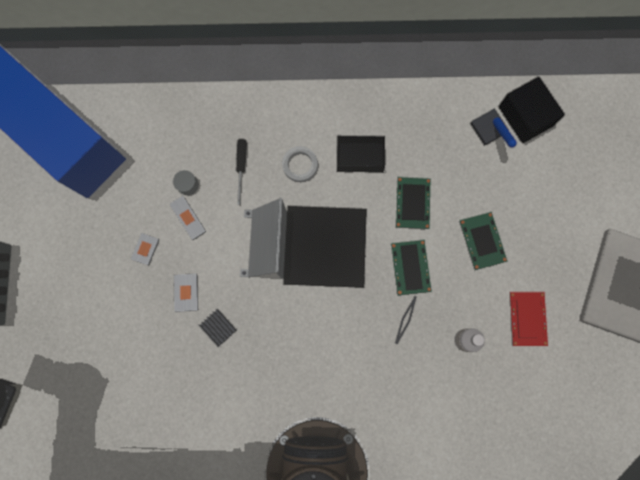

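View pics/scene0.png

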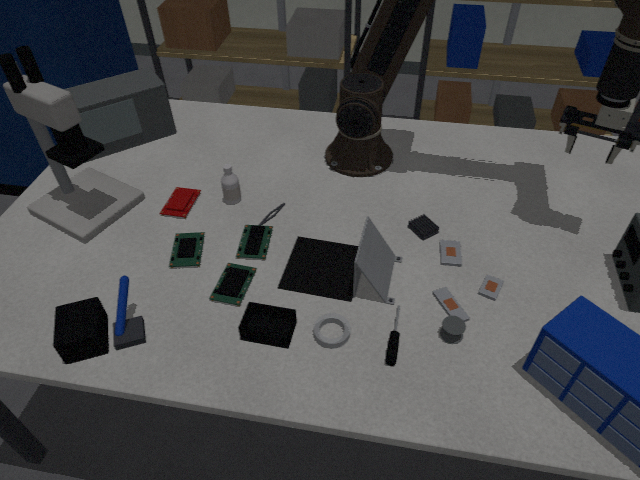

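The top view shows three spreaders, all slug up: long at about (187,218), medium at (185,292), short at (145,249). The candidate chips are at (413,203), (411,267) and (484,240), the ramp edge is near x≈285 px and the mat is centred at (325,246). Next I'll rectify the images to metric scale to measure these.

```bash
cat > h.py <<'E'
import numpy as np, cv2
from station import status, eyes
C={n:eyes.calibration(n) for n in("scene","top")}
def proj(n,P):
    K=np.array(C[n]["camera_matrix"]);T=np.linalg.inv(np.array(C[n]["cam_to_world"]))
    p=np.atleast_2d(P)@T[:3,:3].T+T[:3,3]; p=p*[1,-1,-1]; q=p@K.T
    return q[:,:2]/q[:,2:]
def rect(n,img,x0,x1,y0,y1,z,s=2):
    """metric view, s px/mm: up = +x, left = +y (like top camera)"""
    W=int((y1-y0)*1000*s);H=int((x1-x0)*1000*s)
    src=proj(n,np.array([[x1,y1,z],[x1,y0,z],[x0,y0,z],[x0,y1,z]])).astype(np.float32)
    M=cv2.getPerspectiveTransform(src,np.float32([[0,0],[W,0],[W,H],[0,H]]))
    return cv2.warpPerspective(img,M,(W,H),flags=cv2.INTER_CUBIC)
def px2w(u,v,x1,y1,s): return x1-v/1000/s, y1-u/1000/s
def unproj(n,u,v,z):
    K=np.array(C[n]["camera_matrix"]);T=np.array(C[n]["cam_to_world"])
    d=np.linalg.inv(K)@[u,v,1]; d=T[:3,:3]@(d*[1,-1,-1]); o=T[:3,3]
    return o+d*(z-o[2])/d[2]
E
python3 - <<'E'
from h import *
for n,u,v,z in [("top",187,218,.01),("top",185,292,.01),("top",145,249,.01),("top",413,203,.019),("top",411,267,.019),("top",484,240,.019),("top",325,246,.002),("top",284,206,.135),("top",282,279,.135)]:
    print(u,v,unproj(n,u,v,z).round(3))
I={n:cv2.imread(f"pics/{n}0.png") for n in C}
def pair(box,z,s,out):
    v=[rect(n,I[n],*box,z,s) for n in ("top","scene")]
    v=[cv2.convertScaleAbs(a,alpha=1.5) for a in v]
    im=np.hstack(v); print(out,im.shape); cv2.imwrite(out,im)
pair((.36,.64,.24,.44),.01,2,"pics/spr.png")
pair((.39,.63,-.47,-.17),.019,1.33,"pics/chips.png")
E
```

```text
187 218 [0.603 0.313 0.01 ]
185 292 [0.419 0.313 0.01 ]
145 249 [0.527 0.414 0.01 ]
413 203 [ 0.629 -0.249  0.019]
411 267 [ 0.469 -0.237  0.019]
484 240 [ 0.533 -0.419  0.019]
325 246 [ 0.528 -0.029  0.002]
284 206 [0.599 0.061 0.135]
282 279 [0.433 0.066 0.135]
pics/spr.png (560, 800, 3)
pics/chips.png (319, 796, 3)
```

```bash
cat >> h.py <<'E'
def fit(n,img,cx,cy,z,L,W,yaw0=None,dark=False,ret=False):
    """fit L x W rectangle at height z near cx,cy: maximise edge strength with scipy. returns x,y,yaw"""
    from scipy.optimize import minimize
    s=2;r=.11
    g=cv2.GaussianBlur(cv2.cvtColor(rect(n,img,cx-r,cx+r,cy-r,cy+r,z,s),cv2.COLOR_BGR2GRAY),(0,0),2.5).astype(np.float32)
    t=np.linspace(-.47,.47,41)
    def score(p):
        x,y,a=p; c,si=np.cos(a),np.sin(a); v=0
        def smp(l,w):
            X=x+c*l-si*w;Y=y+si*l+c*w
            return cv2.remap(g,((cy+r-Y)*1000*s).astype(np.float32).reshape(1,-1),((cx+r-X)*1000*s).astype(np.float32).reshape(1,-1),cv2.INTER_LINEAR)[0]
        d=.002
        for k in(-1,1):
            v+=W*0+np.abs(np.mean(smp(t*L,np.full(41,k*(W/2-d)))-smp(t*L,np.full(41,k*(W/2+d)))))*L
            v+=np.abs(np.mean(smp(np.full(41,k*(L/2-d)),t*W)-smp(np.full(41,k*(L/2+d)),t*W)))*W
        return -v
    best=None
    yaws=np.arange(0,np.pi,.1) if yaw0 is None else yaw0+np.array([-.15,0,.15])
    G=np.arange(-.012,.0121,.004)
    cand=sorted((score((cx+a,cy+b,w)),cx+a,cy+b,w) for a in G for b in G for w in yaws)[:4]
    for c in cand:
        m=minimize(score,c[1:],method="Nelder-Mead",options=dict(initial_simplex=np.array(c[1:])+np.array([[0,0,0],[.003,0,0],[0,.003,0],[0,0,.06]]),xatol=1e-5,fatol=1e-5))
        if best is None or m.fun<best.fun: best=m
    return best.x,-best.fun
def orange(n,img,z=.01,amin=30):
    h=cv2.cvtColor(img,cv2.COLOR_BGR2HSV); m=cv2.inRange(h,(3,110,70),(18,255,255))
    k,l,st,ce=cv2.connectedComponentsWithStats(m)
    return [(st[i,4],ce[i].round(1),unproj(n,*ce[i],z).round(4)) for i in range(1,k) if st[i,4]>amin]
def box(img,f,x1,y1,s,L,W,col):
    x,y,a=f;R=np.array([[np.cos(a),-np.sin(a)],[np.sin(a),np.cos(a)]])
    P=np.array([[L,W],[L,-W],[-L,-W],[-L,W]])/2@R.T+[x,y]
    q=np.stack([(y1-P[:,1])*1000*s,(x1-P[:,0])*1000*s],1)
    cv2.polylines(img,[(q*8).astype(int).reshape(-1,1,2)],True,col,1,cv2.LINE_AA,3)
D=dict(long=(.11,.04),medium=(.09,.056),short=(.07,.046))
E
python3 - <<'E'
from h import *
I={n:cv2.imread(f"pics/{n}0.png") for n in C}
for n in C: print(n,orange(n,I[n]))
S=dict(long=(.603,.313,.01),medium=(.419,.313,.01),short=(.527,.414,.01))
G=dict(c1=(.629,-.249,.019),c2=(.469,-.237,.019),c3=(.533,-.419,.019))
out=[];
A=dict(t=(.36,.68,.24,.46),c=(.39,.71,-.49,-.18))
V={(n,k):cv2.convertScaleAbs(rect(n,I[n],*A[k],z,1.2),alpha=1.6) for n in C for k,z in(("t",.01),("c",.019))}
for k,(x,y,z) in S.items():
  for n in("top","scene"):
    f,s=fit(n,I[n],x,y,z,*D[k]); print(k,n,f.round(4),np.degrees(f[2]).round(1),s.round(2))
    box(V[n,"t"],f,.68,.46,1.2,*D[k],(0,0,255))
for k,(x,y,z) in G.items():
  for n in("top","scene"):
    for d in D:
      f,s=fit(n,I[n],x,y,z,*D[d]); print(k,d,n,f.round(4),np.degrees(f[2]).round(1),s.round(2))
for k,v in V.items(): cv2.imwrite(f"pics/v_{k[0]}_{k[1]}.png",v)
im=np.hstack([V["top","t"],V["top","c"]]);im2=np.hstack([V["scene","t"],V["scene","c"]])
w=cv2.vconcat([im[:,:],im2]); w=w[:, :]; print(w.shape); cv2.imwrite("pics/v1.png",cv2.resize(w,None,fx=min(1,600/w.shape[0]),fy=min(1,600/w.shape[0]),interpolation=cv2.INTER_AREA))
E
```

```text
scene [(np.int32(69), array([450.6, 251.1]), array([0.4227, 0.3146, 0.01  ])), (np.int32(91), array([491.1, 285.8]), array([0.5326, 0.4183, 0.01  ])), (np.int32(99), array([450.5, 303.6]), array([0.6097, 0.3149, 0.01  ]))]
top [(np.int32(101), array([186.7, 217. ]), array([0.6059, 0.3132, 0.01  ])), (np.int32(106), array([144. , 248.5]), array([0.5284, 0.4166, 0.01  ])), (np.int32(114), array([185. , 292.1]), array([0.4193, 0.3125, 0.01  ]))]
long top [0.6038 0.3089 0.5644] 32.3 3.78
long scene [0.6129 0.31   0.5656] 32.4 5.66
medium top [0.4168 0.3087 0.0478] 2.7 3.34
medium scene [0.4325 0.312  0.0591] 3.4 5.82
short top [0.5264 0.4117 2.7927] 160.0 3.23
short scene [0.5408 0.4148 2.7824] 159.4 4.07
c1 long top [ 0.6418 -0.2281 -0.0665] -3.8 7.81
c1 medium top [ 0.6314 -0.2619  3.0824] 176.6 6.47
c1 short top [ 0.6246 -0.2419  1.5235] 87.3 3.26
c1 long scene [ 0.6315 -0.2658  3.069 ] 175.8 9.5
c1 medium scene [ 0.6225 -0.2573 -0.0793] -4.5 8.29
c1 short scene [ 0.6142 -0.2502  1.4844] 85.1 4.96
c2 long top [ 0.4788 -0.2364  0.0935] 5.4 5.13
c2 medium top [ 0.4812 -0.2484  0.0943] 5
[... 206 characters left out ...]
14
c3 long top [ 0.5461 -0.4346  0.2442] 14.0 7.46
c3 medium top [ 0.5267 -0.4312  0.2463] 14.1 5.13
c3 short top [ 0.5182 -0.4107  1.849 ] 105.9 3.67
c3 long scene [ 0.5394 -0.435   0.2379] 13.6 7.9
c3 medium scene [ 0.5286 -0.4297  0.2292] 13.1 7.57
c3 short scene [ 0.5228 -0.4085  1.8055] 103.4 4.72Traceback (most recent call last):
  File "<stdin>", line 18, in <module>
    return _nx.concatenate(arrs, 1, dtype=dtype, casting=casting)
           ~~~~~~~~~~~~~~~^^^^^^^^^^^^^^^^^^^^^^^^^^^^^^^^^^^^^^^
ValueError: all the input array dimensions except for the concatenation axis must match exactly, but along dimension 0, the array at index 0 has size 384 and the array at index 1 has size 383
```

```bash
python3 - <<'E'
from h import *
I={n:cv2.imread(f"pics/{n}0.png") for n in C}
rows=[]
for n in("top","scene"):
    a=cv2.convertScaleAbs(rect(n,I[n],.36,.68,.24,.46,.01,1.25),alpha=1.6)
    b=rect(n,I[n],.39,.71,-.49,-.18,.019,1.25)
    g=b.astype(int); m=((g.max(2)<55)&(g[...,1]-g[...,2]<14)).astype(np.uint8)*255
    m=cv2.morphologyEx(m,cv2.MORPH_OPEN,np.ones((9,9),np.uint8))
    b=cv2.convertScaleAbs(b,alpha=2.2)
    for c in cv2.findContours(m,cv2.RETR_EXTERNAL,cv2.CHAIN_APPROX_NONE)[0]:
        r=cv2.minAreaRect(c)
        if min(r[1])<25: continue
        e1=cv2.boxPoints(r); q=(e1[1]-e1[0],e1[2]-e1[1]); L=max(q,key=np.linalg.norm)
        print(n,np.round(px2w(*r[0],.71,-.18,1.25),4),"LxW mm",sorted(np.round(np.array(r[1])/1.25,1)),"yaw",np.degrees(np.arctan2(-L[0],-L[1])).round(1)%180)
        cv2.drawContours(b,[cv2.boxPoints(r).astype(int)],-1,(0,0,255),1)
    k=min(len(a),len(b));rows.append(np.hstack([a[:k],b[:k]]))
    # mat
    mm=rect(n,I[n],.39,.69,-.2,.09,.002,2);gm=(mm.max(2)<45).astype(np.uint8)*255
    gm=cv2.morphologyEx(gm,cv2.MORPH_OPEN,np.ones((25,25),np.uint8))
    c=max(cv2.findContours(gm,0,1)[0],key=cv2.contourArea);r=cv2.minAreaRect(c);print("mat",n,np.round(px2w(*r[0],.69,.09,2),4),np.array(r[1])/2,r[2])
w=np.vstack(rows); w=cv2.resize(w,None,fx=.75,fy=.75,interpolation=cv2.INTER_AREA);print(w.shape);cv2.imwrite("pics/v1.png",w)
E
```

```text
top [ 0.4705 -0.2374] LxW mm [np.float64(38.3), np.float64(108.0)] yaw 5.300003
top [ 0.5332 -0.417 ] LxW mm [np.float64(46.6), np.float64(68.5)] yaw 14.0
top [ 0.6321 -0.2532] LxW mm [np.float64(63.8), np.float64(90.1)] yaw 177.5
mat top [ 0.5351 -0.029 ] [194.88012695 178.00971985] 2.834111213684082
scene [ 0.4773 -0.2348] LxW mm [np.float64(42.2), np.float64(118.8)] yaw 5.199997
scene [ 0.5403 -0.4143] LxW mm [np.float64(48.5), np.float64(78.5)] yaw 13.800003
scene [ 0.6389 -0.2513] LxW mm [np.float64(67.2), np.float64(95.7)] yaw 176.1
mat scene [ 0.5331 -0.0268] [197.99484253 199.30647278] 3.3419435024261475
(598, 496, 3)
```

View pics/v1.png

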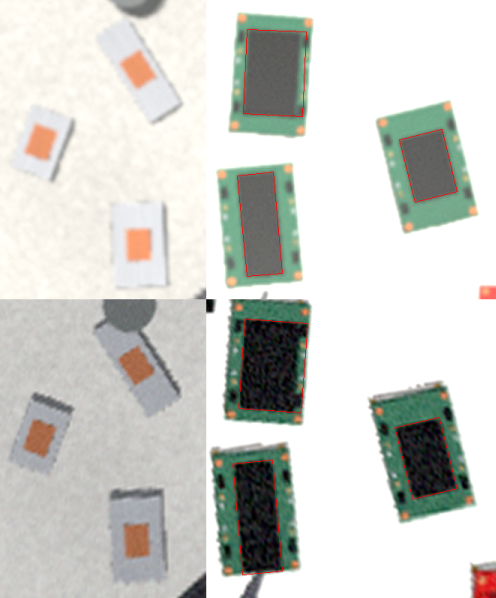

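The boards' long, medium and short chips are found (long at 0.4705,-0.237, yaw 5.3°; medium 0.632,-0.25; short 0.533,-0.417) and slugs agree between cameras to 3 mm. The solder spool touches close to the long plate's far end. Now the ramp edge.

```bash
python3 - <<'E'
from h import *
I={n:cv2.imread(f"pics/{n}0.png") for n in C}
v=[]
for n in("top","scene"):
  for z,b in((.135,(.41,.66,-.0,.15)),(.002,(.41,.66,-.16,.1))):
    a=cv2.convertScaleAbs(rect(n,I[n],*b,z,1.8),alpha=2.0 if z<.1 else 1.5)
    for i in range(0,25,5): cv2.putText(a,str(66-i) if 0 else f"{.66-i*.01:.2f}",(0,int(i*18)+5),0,.35,(0,0,255),1); cv2.line(a,(0,i*18),(6,i*18),(0,0,255),1)
    for k in range(int((b[3]-b[2])*100)):
        if k%5==0: cv2.line(a,(k*18,a.shape[0]-8),(k*18,a.shape[0]),(0,0,255),1);cv2.putText(a,f"{b[3]-k*.01:.2f}",(k*18,a.shape[0]-10),0,.3,(0,0,255),1)
    v.append(a)
w=np.hstack([v[0],v[2]]);w2=np.hstack([v[1],v[3]]);print(w.shape,w2.shape)
cv2.imwrite("pics/ramp.png",w);
g=v[1]
E
```

```text
(450, 540, 3) (450, 936, 3)
```

View pics/ramp.png

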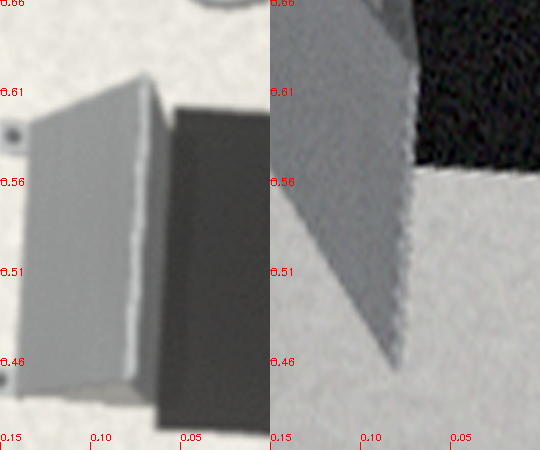

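Ramp edge middle ≈ (0.536, 0.072), yaw ≈ −3.5° in both cameras (length 168 mm, as it should be). Starting to move towards the long spreader.

```bash
cat > st.py <<'E'
from station import status
import numpy as np
s=status.get_state();print("t",round(s['t'],2),"pos",s['eef_pos'].round(4),"rpy deg",np.degrees(s['ee_rot']).round(2),"q",s['q'].round(2),"F",s['force'].round(1),"w",round(s['width'],4))
E
python3 -m jog '[[32,-27,-6,0,0,-0.145],[32,-27,-6,0,0,-0.145],[32,-27,-6,0,0,-0.145],[32,-27,-6,0,0,-0.145],[32,-27,-6,0,0,-0.145],[32,-27,-6,0,0,-0.145]]' 0.75 20; python3 st.py
```

```text
t: 0.7
eef_pos: [0.4125, 0.4726, 0.1859]
ee_rot: [-3.14, -0.004, -2.794]
force: [1.1, 1.4, -0.2]
width: 0.0658
t 0.7 pos [0.4125 0.4726 0.1859] rpy deg [-179.92   -0.23 -160.09] q [ 1.16  0.31 -0.15 -0.   -1.11 -0.81] F [ 1.1  1.4 -0.2] w 0.0658
```

```bash
python3 -m jog '[[20,-16,-10,0,0,-0.136],[20,-16,-10,0,0,-0.136],[20,-16,-10,0,0,-0.136],[20,-16,-10,0,0,-0.136],[20,-16,-10,0,0,-0.136],[20,-16,-10,0,0,-0.136],[20,-16,-10,0,0,-0.136],[20,-16,-10,0,0,-0.136],[18,-16,-10,0,0,-0.136],[16,-15,-10,0,0,-0.128],[0,0,0,0,0,0]]' >/dev/null; python3 st.py; python3 - <<'E'
from h import *
for n in C:
    f=eyes.grab_frame(n);cv2.imwrite(f"pics/{n}1.png",f);print(n,orange(n,f,amin=10))
E
```

```text
t 1.8 pos [0.6147 0.2993 0.076 ] rpy deg [-179.38   -0.27  118.48] q [ 0.73  0.5  -0.13 -0.01 -0.95 -1.8 ] F [-1.3 -0.3  0.1] w 0.0656
scene [(np.int32(44), array([180.6,   4.8]), array([-1.2296, -1.1391,  0.01  ])), (np.int32(16), array([203.6,  37.1]), array([-0.8419, -0.8664,  0.01  ])), (np.int32(74), array([442.6,  87.4]), array([-0.5133,  0.2798,  0.01  ])), (np.int32(27), array([455.9,  88.6]), array([-0.5118,  0.333 ,  0.01  ])), (np.int32(15), array([462.1,  87.1]), array([-0.5285,  0.3582,  0.01  ])), (np.int32(27), array([566.1,  93.4]), array([-0.5387,  0.7634,  0.01  ])), (np.int32(32), array([463.2,  95.5]), array([-0.4594,  0.3615,  0.01  ])), (np.int32(14), array([441.9, 102.6]), array([-0.3905,  0.2788,  0.01  ])), (np.int32(82), array([441.7, 111.9]), array([-0.3198,  0.2792,  0.01  ])), (np.int32(16), array([454.9, 107.4]), array([-0.3616,  0.3289,  0.01  ])), (np.int32(17), array([446.5, 117.9]), array([-0.279 ,  0.2977,  0.01  ])), (np.int32(87), array([491.2, 285.9]), array([0.5329, 0.4186, 0.01  ])), (np.int32(91), array([450.6, 303.9]), array([0.6103, 0.3153, 0.01  ]))]
top [(np.int32(96), array([186.6, 216.9]), array([0.6062, 0.3137, 0.01  ])), (np.int32(107), array([144. , 248.3]), array([0.529 , 0.4165, 0.01  ])), (np.int32(100), array([185. , 292.1]), array([0.4193, 0.3126, 0.01  ])), (np.int32(16), array([512.2, 294.2]), array([ 0.3996, -0.4806,  0.01  ])), (np.int32(14), array([541.7, 294.5]), array([ 0.3977, -0.5519,  0.01  ])), (np.int32(11), array([544.5, 327.6]), array([ 0.3184, -0.5519,  0.01  ])), (np.int32(19), array([514.8, 343.2]), array([ 0.2831, -0.4784,  0.01  ])), (np.int32(19), array([545.4, 342.9]), array([ 0.2824, -0.5512,  0.01  ]))]
```

```bash
python3 -m jog '[[-7,15,-20,0.005,-0.01,0.068],[0,0,-20,0,0,0],[0,0,0,0,0,0]]' >/dev/null; python3 st.py
```

```text
t 2.2 pos [0.6066 0.3192 0.0389] rpy deg [179.64  -0.27 123.37] q [ 0.77  0.53 -0.18 -0.   -0.86 -1.75] F [-0.8  0.3 -0.5] w 0.0656
```

```bash
python3 -m jog '[[1,-4.5,-12,0,0.006,-0.015],[0,0,-12,0,0,0],[0,0,-8,0,0,0],[0,0,0,0,0,0]]' >/dev/null; python3 st.py
```

```text
t 2.6 pos [0.6079 0.3165 0.0075] rpy deg [179.76  -0.49 122.67] q [ 0.76  0.57 -0.2  -0.01 -0.8  -1.75] F [-0.2  0.4  0. ] w 0.066
```

```bash
python3 -m jog '[[0,-2,-4,0,0,0],[0,0,0,0,0,0]]' >/dev/null; python3 st.py;  python3 -m jog '[[0,0,0,0,0,0],[0,0,0,0,0,0],[0,0,0,0,0,0],[0,0,0,0,0,0],[0,0,0,0,0,0]]' 0 40 >/dev/null; python3 st.py
```

```text
t 2.8 pos [0.6082 0.3143 0.0034] rpy deg [179.74  -0.48 122.68] q [ 0.76  0.57 -0.2  -0.01 -0.79 -1.75] F [-0.7  0.1  0.2] w 0.0659
t 3.3 pos [0.6088 0.3146 0.0046] rpy deg [179.64  -0.49 122.67] q [ 0.76  0.57 -0.2  -0.01 -0.8  -1.75] F [-0.  -0.6 -2.1] w 0.0393
```

```bash
python3 -m jog '[[0,0,20,0,0,0],[0,0,40,0,0,0],[0,0,40,0,0,0],[-5,-20,40,0,0,0.07],[-8,-28,35,0,0,0.11],[-8,-28,0,0,0,0.11],[-8,-28,0,0,0,0.11],[-8,-28,0,0,0,0.11],[-8,-28,0,0,0,0.11],[-8,-28,0,0,0,0.1],[-7,-28,0,0,0,0.1],[0,0,0,0,0,0]]' >/dev/null; python3 st.py
```

```text
t 4.5 pos [0.542  0.0899 0.1844] rpy deg [179.81  -0.22 171.73] q [ 0.52  0.19 -0.32 -0.01 -1.06 -0.66] F [ 0.5  0.4 -1.4] w 0.0393
```

```bash
python3 -m jog '[[-3,-18,-6,0,0,0.04],[-3,-14,-6,0,0,0.03],[0,-4,-5,0,0,0.005],[0,0,0,0,0,0]]' >/dev/null; python3 st.py; python3 - <<'E'
from h import *
v=[]
for n in C:
    f=eyes.grab_frame(n);cv2.imwrite(f"pics/{n}2.png",f)
    p=proj(n,[.535,.05,.16])[0].astype(int);print(p)
    v.append(cv2.resize(f[p[1]-60:p[1]+60,p[0]-60:p[0]+60],None,fx=3.3,fy=3.3,interpolation=cv2.INTER_CUBIC))
cv2.imwrite("pics/d2.png",cv2.convertScaleAbs(np.hstack(v),alpha=1.5))
E
```

```text
t 4.9 pos [0.5356 0.0527 0.1674] rpy deg [ 1.7973e+02 -1.6000e-01  1.7596e+02] q [ 0.46  0.18 -0.37 -0.01 -1.02 -0.53] F [-1.   0.1 -1. ] w 0.0393
[352 228]
[287 231]
```

View pics/d2.png

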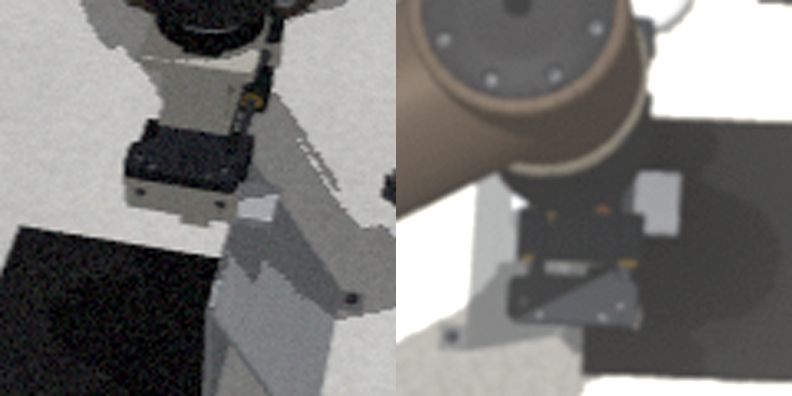

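The scene camera sees the gripper over the ramp edge; the top camera sees the plate's mat-side end at about (313,232).

```bash
python3 -m jog '[[-0.5,-2,-4,0,0,0.008],[0,0,-2,0,0,0],[0,0,0,0,0,0]]' >/dev/null; python3 st.py; python3 -c "
from h import *
print(unproj('top',313.4,232.5,.173))"
```

```text
t 5.3 pos [0.5365 0.0529 0.162 ] rpy deg [ 1.7970e+02 -5.0000e-02  1.7654e+02] q [ 0.46  0.19 -0.38 -0.01 -1.   -0.52] F [-0.   0.5 -0.7] w 0.0395
[ 0.52947998 -0.00639553  0.173     ]
```

```bash
python3 -m jog '[[0,0,0,0,0,0],[0,0,0,0,0,0],[0,0,0,0,0,0],[0,0,0,0,0,0],[0,0,0,0,0,0],[0,0,0,0,0,0],[0,0,0,0,0,0]]' 1 40 >/dev/null; python3 -m jog '[[0,40,20,0,0,0],[0,50,20,0,0,0],[0,50,0,0,0,0],[0,50,0,0,0,0],[0,30,0,0,0,0],[0,0,0,0,0,0]]'>/dev/null;python3 st.py; cat > look.py <<'E'
import sys
from h import *
v=[]
for n in C:
    f=eyes.grab_frame(n);cv2.imwrite(f"pics/{n}{sys.argv[1]}.png",f);print(n,[o for o in orange(n,f,amin=12) if .35<o[2][0]<.75])
    v.append(cv2.convertScaleAbs(rect(n,f,.39,.68,-.16,.10,.012,1.5),alpha=1.8))
    g=rect(n,f,.41,.66,-.14,.09,.012,2).max(2)
    m=cv2.morphologyEx((g>75).astype(np.uint8),cv2.MORPH_OPEN,np.ones((15,15),np.uint8))
    for c in cv2.findContours(m,0,1)[0]:
        r=cv2.minAreaRect(c);e=cv2.boxPoints(r);q=max((e[1]-e[0],e[2]-e[1]),key=np.linalg.norm)
        print(n,"bright",np.round(px2w(*r[0],.66,.09,2),4),sorted(np.round(np.array(r[1])/2,1)),"yaw",np.degrees(np.arctan2(-q[0],-q[1])).round(1)%180)
cv2.imwrite(f"pics/L{sys.argv[1]}.png",np.hstack(v))
E
python3 look.py 3
```

```text
t 6.6 pos [0.5363 0.2784 0.2048] rpy deg [1.796e+02 8.000e-02 1.763e+02] q [ 0.8   0.26 -0.18 -0.   -1.12 -0.86] F [-0.7 -1.1 -1.1] w 0.0876
scene [(np.int32(90), array([491.2, 285.8]), array([0.5325, 0.4185, 0.01  ]))]
scene bright [0.5362 0.0024] [np.float64(42.7), np.float64(111.3)] yaw 86.6
scene bright [ 0.5352 -0.0248] [np.float64(229.5), np.float64(249.5)] yaw 0.0
top [(np.int32(83), array([143. , 248.2]), array([0.5291, 0.419 , 0.01  ])), (np.int32(102), array([185. , 291.9]), array([0.4196, 0.3125, 0.01  ])), (np.int32(16), array([512.2, 294.3]), array([ 0.3994, -0.4807,  0.01  ])), (np.int32(14), array([541.7, 294.5]), array([ 0.3977, -0.5519,  0.01  ]))]
top bright [ 0.5352 -0.0248] [np.float64(229.5), np.float64(249.5)] yaw 0.0
```

View pics/L3.png

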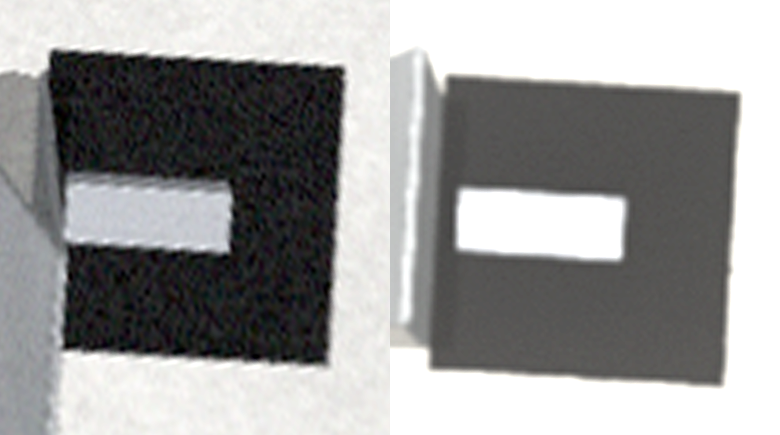

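The long plate is on the mat with no copper showing, so it's slug down, centred at about (0.533, 0.000) with yaw 86.6°. It can be picked straight up from there.

```bash
python3 -m jog '[[0,-25,0,0,0,0],[0,-45,0,0,0,0],[0,-45,0,0,0,0],[0,-45,0,0,0,0],[-1,-45,0,0,0,0],[-1,-40,0,0,0,0],[0,-23,0,0,0,0],[0,0,0,0,0,0]]' 0.8 40 >/dev/null; python3 st.py
```

```text
t 7.5 pos [ 0.5287 -0.0109  0.2046] rpy deg [1.7973e+02 1.0000e-02 1.7588e+02] q [ 0.35  0.13 -0.34 -0.   -1.1  -0.42] F [ 0.4  0.4 -0.8] w 0.0701
```

```bash
python3 -m jog '[[4,9,-30,0,0,0.01],[0,0,-40,0,0,0],[0,0,-40,0,0,0],[0,0,-35,0,0,0],[0,0,-20,0,0,0],[0,0,-5,0,0,0],[0,0,0,0,0,0]]' >/dev/null; python3 st.py
```

```text
t 8.2 pos [ 0.5312 -0.0081  0.033 ] rpy deg [179.61   0.42 175.89] q [ 0.35  0.33 -0.54 -0.01 -0.69 -0.42] F [-0.7 -0.   0.9] w 0.07
```

```bash
python3 -m jog '[[1,7,-14,0,-0.005,0.012],[0,0,-10,0,0,0],[0,0,-2,0,0,0],[0,0,0,0,0,0]]' >/dev/null; python3 st.py;  python3 -m jog '[[0,0,0,0,0,0],[0,0,0,0,0,0],[0,0,0,0,0,0],[0,0,0,0,0,0]]' 0 40 >/dev/null; python3 st.py
```

```text
t 8.6 pos [ 0.535  -0.0008  0.0107] rpy deg [179.48   1.07 176.57] q [ 0.36  0.37 -0.57 -0.   -0.62 -0.42] F [-0.4  0.4  0. ] w 0.0701
t 9.0 pos [ 0.5364 -0.0008  0.013 ] rpy deg [179.41   1.25 176.55] q [ 0.36  0.36 -0.56 -0.   -0.62 -0.42] F [ 0.2 -0.1  0.2] w 0.0432
```

```bash
python3 -m jog '[[-1,1,-2,-0.01,0.021,0],[0,0,-3,0,0,0],[0,0,0,0,0,0]]' 0.8 40 >/dev/null; python3 st.py
```

```text
t 9.3 pos [5.357e-01 3.000e-04 8.000e-03] rpy deg [-1.7990e+02  1.0000e-02  1.7656e+02] q [ 0.37  0.38 -0.55  0.   -0.64 -0.43] F [ 0.3 -0.1  0.2] w 0.0622
```

```bash
python3 -m jog '[[-1,0,-1.5,0,0,0],[0,0,0,0,0,0]]' >/dev/null; python3 st.py;  python3 -m jog '[[0,0,0,0,0,0],[0,0,0,0,0,0],[0,0,0,0,0,0],[0,0,0,0,0,0],[0,0,0,0,0,0],[0,0,0,0,0,0]]' 0 40 >/dev/null; python3 st.py
```

```text
t 9.5 pos [5.343e-01 3.000e-04 5.900e-03] rpy deg [-1.7988e+02 -4.0000e-02  1.7656e+02] q [ 0.37  0.38 -0.56  0.   -0.64 -0.43] F [-0.1  0.2 -0.9] w 0.0697
t 10.1 pos [5.341e-01 2.000e-04 5.900e-03] rpy deg [-1.7988e+02 -4.0000e-02  1.7655e+02] q [ 0.37  0.38 -0.56  0.   -0.64 -0.43] F [-0.   0.3 -1.4] w 0.0391
```

```bash
python3 -m jog '[[0,0,20,0,0,0],[0,0,35,0,0,-0.05],[-4,-18,35,0,0,-0.14],[-6,-25,5,0,0,-0.14],[-7,-25,0,0,0,-0.14],[-7,-25,0,0,0,-0.14],[-7,-25,0,0,0,-0.14],[-7,-25,0,0,0,-0.14],[-7,-25,0,0,0,-0.14],[-6,-25,0,0,0,-0.14],[-6,-20,0,0,0,-0.14],[0,0,0,0,0,0]]' >/dev/null; python3 st.py
```

```text
t 11.3 pos [ 0.4721 -0.2199  0.1038] rpy deg [-179.98   -0.22   98.48] q [-0.06  0.23 -0.49 -0.   -0.86 -1.36] F [ 0.2  0.3 -1.6] w 0.0393
```

```bash
python3 -m jog '[[0,-14,-25,0,0,-0.045],[0,-2,-25,0,0,-0.008],[0,0,-8,0,0,0],[0,0,0,0,0,0]]' >/dev/null; python3 st.py; cat > crop.py <<'E'
import sys
from h import *
tag,x,y,z=sys.argv[1],*map(float,sys.argv[2:5]);v=[]
for n in C:
    f=eyes.grab_frame(n);cv2.imwrite(f"pics/{n}{tag}.png",f)
    v.append(cv2.convertScaleAbs(rect(n,f,x-.08,x+.08,y-.08,y+.08,z,2.4),alpha=2))
cv2.imwrite(f"pics/C{tag}.png",np.hstack(v))
E
python3 crop.py 4 .472 -.237 .019
```

```text
t 11.7 pos [ 0.4727 -0.2363  0.0451] rpy deg [179.89  -0.2   95.61] q [-0.1   0.31 -0.53 -0.01 -0.72 -1.37] F [-0.8  0.1 -1. ] w 0.0391
```

View pics/C4.png

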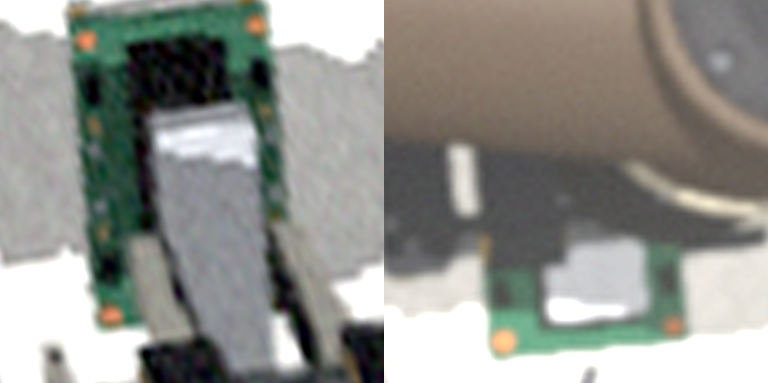

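Plate hangs over the long chip, aligned in yaw. Lowering.

```bash
python3 -m jog '[[0,0,-9,0,0,-0.005],[0,0,-7,0,0,0],[0,0,-3,0,0,0],[0,0,0,0,0,0]]' >/dev/null; python3 st.py; python3 crop.py 5 .472 -.237 .019
```

```text
t 12.2 pos [ 0.4758 -0.2356  0.0284] rpy deg [ 1.7951e+02 -1.0000e-01  9.5480e+01] q [-0.09  0.34 -0.55 -0.01 -0.68 -1.38] F [-0.4 -0.4 -0.3] w 0.0392
```

View pics/C5.png

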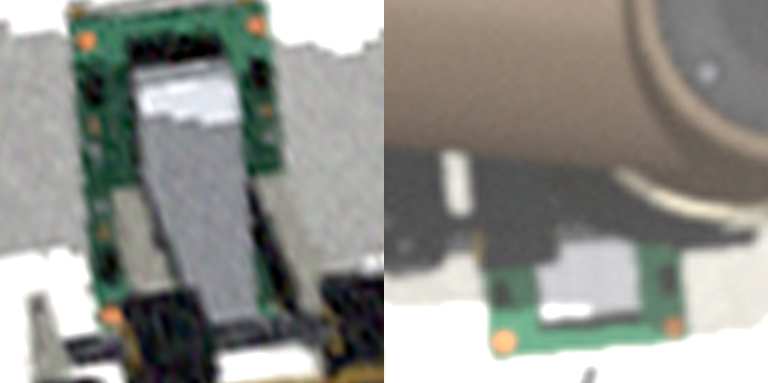

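```bash
python3 -m jog '[[-2,-1.5,-3,0,0.0085,-0.003],[0,0,-1.3,0,0,0],[0,0,0,0,0,0]]' >/dev/null; python3 st.py
```

```text
t 12.6 pos [ 0.4741 -0.2375  0.0247] rpy deg [ 1.7997e+02 -1.2000e-01  9.5290e+01] q [-0.1   0.35 -0.55 -0.   -0.68 -1.38] F [-0.3 -0.2 -0.8] w 0.0393
```

```bash
python3 -m jog '[[-0.5,0,-1.5,0,0,0],[0,0,0,0,0,0]]' >/dev/null; python3 st.py; python3 -m jog '[[0,0,0,0,0,0],[0,0,0,0,0,0],[0,0,0,0,0,0]]' 0.75 40 >/dev/null;  python3 st.py; python3 -m jog '[[0,0,15,0,0,0],[0,0,40,0,0,0],[0,15,40,0,0,0],[0,45,40,0,0,0],[0,50,10,0,0,0],[0,50,0,0,0,0],[0,50,0,0,0,0],[0,30,0,0,0,0],[0,0,0,0,0,0]]' >/dev/null; python3 st.py; python3 crop.py 6 .472 -.237 .024
```

```text
t 12.8 pos [ 0.4736 -0.2376  0.0231] rpy deg [ 1.7997e+02 -1.2000e-01  9.5280e+01] q [-0.1   0.35 -0.55 -0.   -0.67 -1.38] F [-0.9  0.6 -2. ] w 0.0391
t 13.1 pos [ 0.4741 -0.2377  0.0235] rpy deg [ 1.7992e+02 -1.0000e-01  9.5300e+01] q [-0.1   0.35 -0.55 -0.   -0.67 -1.38] F [-0.6 -0.4 -0.3] w 0.058
t 14.0 pos [0.4735 0.0008 0.1692] rpy deg [179.59  -0.3   95.08] q [ 0.42  0.07 -0.5  -0.   -0.99 -1.9 ] F [ 0.2 -0.8 -0.2] w 0.0656
```

View pics/C6.png

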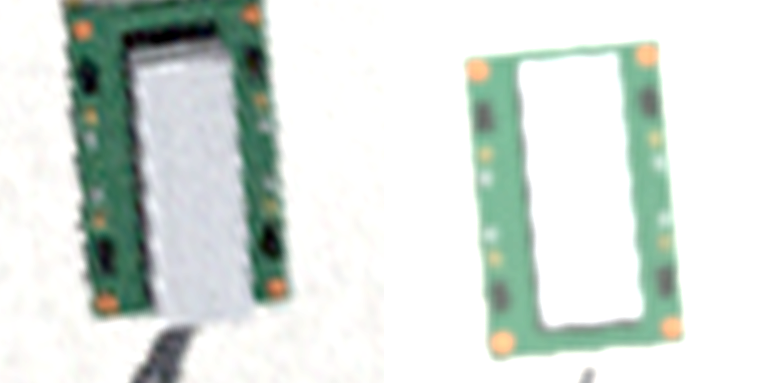

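```bash
cat > meas.py <<'E'
import sys
from h import *
def plate(n,f,x,y,z,r=.085,thr=None,tbl=None):
    s=4; im=cv2.GaussianBlur(rect(n,f,x-r,x+r,y-r,y+r,z,s),(0,0),3)
    hsv=cv2.cvtColor(im,cv2.COLOR_BGR2HSV)
    m=((im.min(2)>(thr or 90))&(hsv[...,1]<60)).astype(np.uint8)
    m=cv2.morphologyEx(m,cv2.MORPH_OPEN,np.ones((41,41),np.uint8))
    for c in cv2.findContours(m,0,1)[0]:
        q=cv2.minAreaRect(c)
        if min(q[1])>400 or min(q[1])<100: continue
        e=cv2.boxPoints(q);d=max((e[1]-e[0],e[2]-e[1]),key=np.linalg.norm)
        print(n,"plate",np.round(px2w(*q[0],x+r,y+r,s),4),sorted(np.round(np.array(q[1])/s,1)),"yaw",np.degrees(np.arctan2(-d[0],-d[1])).round(1)%180)
if __name__=="__main__":
    for n in C: plate(n,cv2.imread(f"pics/{n}{sys.argv[1]}.png"),*map(float,sys.argv[2:5]))
E
python3 meas.py 6 .472 -.237 .029
```

```text
scene plate [ 0.4722 -0.1854] [np.float64(66.8), np.float64(169.5)] yaw 0.0
```

```bash
sed -i 's/findContours(m,0,1)/findContours(m,1,1)/' meas.py; python3 meas.py 6 .472 -.237 .029
```

```text
scene plate [ 0.4722 -0.1854] [np.float64(66.8), np.float64(169.5)] yaw 0.0
top plate [ 0.4679 -0.2353] [np.float64(80.5), np.float64(125.0)] yaw 5.0
```

```bash
python3 - <<'E'
from h import *
f=cv2.imread("pics/top6.png")
for x,y in[(.472,-.237),(.44,-.24),(.50,-.235),(.472,-.3)]:
    u=proj("top",[x,y,.029])[0].round().astype(int);print(u,f[u[1],u[0]])
    u=proj("scene",[x,y,.029])[0].round().astype(int);print("s",u,cv2.imread("pics/scene6.png")[u[1],u[0]])
r=.06;x,y,s=.472,-.237,4
im=cv2.GaussianBlur(rect("top",f,x-r,x+r,y-r,y+r,.029,s),(0,0),3)
for thr in(75,90,105):
    m=cv2.morphologyEx((im[...,2]>thr).astype(np.uint8),cv2.MORPH_OPEN,np.ones((41,41),np.uint8))
    for c in cv2.findContours(m,1,1)[0]:
        q=cv2.minAreaRect(c);print(thr,np.round(px2w(*q[0],x+r,y+r,s),4),np.array(q[1])/s,q[2])
E
```

```text
[411 265] [169 167 166]
s [254 235] [111 107 105]
[413 279] [170 168 166]
s [256 228] [112 108 106]
[410 254] [169 166 165]
s [252 242] [112 110 106]
[437 265] [172 180 182]
s [232 233] [127 130 130]
75 [ 0.4721 -0.2782] [119.75  37.  ] 90.0
75 [ 0.4743 -0.2377] [119.75624084  46.45641327] 84.68545532226562
75 [ 0.4721 -0.1929] [119.75  31.75] 90.0
90 [ 0.4726 -0.2378] [114.4731369  44.4023056] 84.6607666015625
90 [ 0.4721 -0.2788] [119.75  36.  ] 90.0
90 [ 0.4721 -0.1888] [119.75  23.5 ] 90.0
105 [ 0.4722 -0.2379] [112.10960388  42.8390274 ] 84.6607666015625
105 [ 0.4721 -0.2795] [119.75  34.5 ] 90.0
105 [ 0.4721 -0.1881] [119.75  22.25] 90.0
```

Long is on its chip to within ~1–2 mm, yaw 5.3° vs 5.3°. Now the medium: re-check where the slugs are, and refine the medium chip.

```bash
python3 - <<'E'
from h import *
for n in C:
    f=cv2.imread(f"pics/{n}6.png");print([o for o in orange(n,f,amin=12) if .35<o[2][0]<.75 and o[2][1]>0])
f=cv2.imread("pics/top6.png")
# medium spreader yaw from slug
for n in("top","scene"):
    g=cv2.imread(f"pics/{n}0.png");a=rect(n,g,.36,.48,.25,.37,.01,4);h=cv2.cvtColor(cv2.GaussianBlur(a,(0,0),2),cv2.COLOR_BGR2HSV)
    m=cv2.inRange(h,(3,90,70),(18,255,255));c=max(cv2.findContours(m,0,1)[0],key=cv2.contourArea);q=cv2.minAreaRect(c);print(n,"slug",np.array(q[1])/4,q[2])
# medium chip: dark region with stricter colour
for t in(35,42,50):
    a=cv2.GaussianBlur(rect("top",f,.56,.71,-.32,-.18,.019,4),(0,0),2).astype(int)
    m=((a.max(2)<t+20)&(a[...,1]-a[...,2]<6)&(a[...,1]<t+10)).astype(np.uint8);m=cv2.morphologyEx(m,cv2.MORPH_OPEN,np.ones((61,61),np.uint8))
    for c in cv2.findContours(m,0,1)[0]:
        q=cv2.minAreaRect(c);print(t,np.round(px2w(*q[0],.71,-.18,4),4),np.array(q[1])/4,q[2])
cv2.imwrite("pics/mc.png",cv2.convertScaleAbs(rect("top",f,.56,.71,-.32,-.18,.019,4),alpha=2.2))
E
```

```text
[(np.int32(68), array([450.6, 251.1]), array([0.423 , 0.3146, 0.01  ])), (np.int32(92), array([491.1, 285.8]), array([0.5324, 0.4183, 0.01  ]))]
[(np.int32(109), array([144.1, 248.6]), array([0.5283, 0.4164, 0.01  ]))]
top slug [32.01542664 24.24065018] 88.40885925292969
scene slug [33.94046021 24.74049759] 86.87786865234375
42 [ 0.6427 -0.2508] [50.81784058 64.11484528] 2.97373104095459
50 [ 0.6317 -0.2498] [53.257267   87.64294434] 3.557851552963257
```

View pics/mc.png

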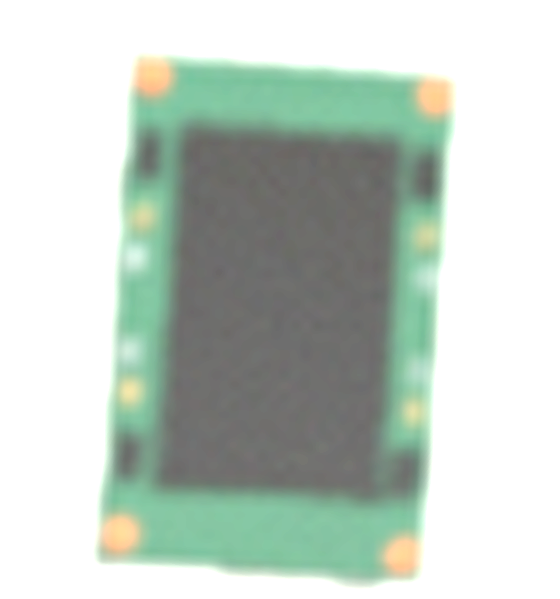

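```bash
python3 -m jog '[[0,15,15,0,0,-0.04],[-5,35,10,0,0,0],[-6,40,0,0,0,0],[-8,45,0,0,0,0],[-8,45,0,0,0,0],[-8,45,-10,0,0,0],[-8,45,-30,0,0,0],[-6,25,-40,0,0,0],[0,5,-30,0,0,0],[0,0,0,0,0,0]]' 0.9 40 >/dev/null; python3 st.py
```

```text
t 15.1 pos [0.4261 0.2959 0.0852] rpy deg [179.51  -0.38  91.68] q [ 0.99  0.24 -0.53  0.   -0.8  -2.53] F [-1.7 -0.6  0.5] w 0.0787
```

```bash
python3 -m jog '[[-3,10,-20,-0.006,0.008,0.017],[-1,5,-20,0,0,0],[0,1,-15,0,0,0],[0,0,0,0,0,0]]' >/dev/null; python3 st.py
```

```text
t 15.5 pos [0.4262 0.3091 0.0326] rpy deg [ 1.7989e+02 -5.0000e-02  9.2430e+01] q [ 1.    0.33 -0.55  0.   -0.69 -2.53] F [ 0.4 -0.3 -0.1] w 0.0786
```

```bash
python3 - <<'E'
from h import *
for n in C:
    f=eyes.grab_frame(n);cv2.imwrite(f"pics/{n}7.png",f);print([o for o in orange(n,f,amin=12) if .35<o[2][0]<.75 and o[2][1]>0])
E
```

```text
[(np.int32(13), array([448.1, 249.5]), array([0.4176, 0.3078, 0.01  ])), (np.int32(91), array([491.1, 285.8]), array([0.5326, 0.4183, 0.01  ]))]
[(np.int32(26), array([145.7, 244.1]), array([0.5393, 0.4127, 0.01  ]))]
```

```bash
python3 -m jog '[[-4,4,-10,0,0,0.004],[0,0,-10,0,0,0],[0,0,-5,0,0,0],[0,0,0,0,0,0]]' >/dev/null; python3 st.py
```

```text
t 16.0 pos [0.4244 0.315  0.011 ] rpy deg [179.57  -0.43  92.63] q [ 1.01  0.36 -0.57  0.   -0.63 -2.54] F [ 0.2 -0.   0.3] w 0.0791
```

```bash
python3 -m jog '[[-3,-1,-4,-0.007,0.0075,0],[0,0,-2.5,0,0,0],[0,0,0,0,0,0]]' >/dev/null; python3 st.py; python3 -m jog '[[0,0,0,0,0,0],[0,0,0,0,0,0],[0,0,0,0,0,0],[0,0,0,0,0,0],[0,0,0,0,0,0]]' 0 40 >/dev/null; python3 st.py
```

```text
t 16.3 pos [0.4211 0.314  0.004 ] rpy deg [-179.93   -0.     92.65] q [ 1.01  0.37 -0.58 -0.   -0.62 -2.54] F [0.4 0.2 0.4] w 0.0789
t 16.8 pos [0.4211 0.3141 0.0042] rpy deg [-1.7994e+02 -2.0000e-02  9.2660e+01] q [ 1.01  0.37 -0.57 -0.   -0.62 -2.54] F [-0.6  0.2 -1.6] w 0.0555
```

```bash
python3 -m jog '[[0,0,20,0,0,0],[0,0,40,0,0,0.05],[0,0,45,0,0,0.12],[5,-10,40,0,0,0.13],[12,-25,35,0,0,0.14],[14,-30,0,0,0,0.14],[14,-30,0,0,0,0.14],[14,-30,0,0,0,0.14],[14,-30,0,0,0,0.14],[14,-30,0,0,0,0.14],[10,-25,0,0,0,0.12],[0,0,0,0,0,0.0]]' >/dev/null; python3 st.py
```

```text
t 18.0 pos [0.5181 0.094  0.1919] rpy deg [179.8    0.5  168.09] q [ 0.55  0.14 -0.37  0.   -1.05 -0.76] F [ 0.2  0.4 -1.4] w 0.0551
```

```bash
python3 -m jog '[[7,-15,-10,0,0.008,0.06],[7,-14,-9,0,0,0.06],[2,-6,-8,0,0,0.02],[0,0,-3,0,0,0],[0,0,0,0,0,0]]' >/dev/null; python3 st.py
```

```text
t 18.5 pos [0.5336 0.0576 0.1605] rpy deg [ 1.7984e+02 -3.0000e-02  1.7595e+02] q [ 0.47  0.19 -0.38 -0.   -1.   -0.54] F [ 0.3  0.4 -0.8] w 0.0552
```

```bash
python3 -m jog '[[1,-4,-1,0,0,0.008],[0,0,0,0,0,0]]' >/dev/null; python3 st.py; python3 -m jog '[[0,0,0,0,0,0],[0,0,0,0,0,0],[0,0,0,0,0,0],[0,0,0,0,0,0],[0,0,0,0,0,0],[0,0,0,0,0,0],[0,0,0,0,0,0]]' 1 40 >/dev/null; python3 -m jog '[[0,40,20,0,0,0],[0,50,20,0,0,0],[0,50,0,0,0,0],[0,50,0,0,0,0],[0,30,0,0,0,0],[0,0,0,0,0,0]]'>/dev/null;python3 st.py; python3 look.py 8
```

```text
t 18.7 pos [0.5345 0.0544 0.16  ] rpy deg [ 1.7982e+02 -1.0000e-02  1.7643e+02] q [ 0.46  0.19 -0.38 -0.   -1.   -0.52] F [ 0.6 -1.1 -1.6] w 0.0553
t 20.0 pos [0.5343 0.2804 0.2035] rpy deg [179.69   0.19 176.19] q [ 0.81  0.25 -0.19 -0.   -1.12 -0.87] F [ 0.4 -0.9 -0.5] w 0.0877
scene [(np.int32(90), array([491.2, 285.8]), array([0.5325, 0.4185, 0.01  ]))]
scene bright [0.5365 0.0036] [np.float64(58.0), np.float64(90.2)] yaw 88.4
scene bright [ 0.5352 -0.0248] [np.float64(229.5), np.float64(249.5)] yaw 0.0
top [(np.int32(83), array([143.1, 248.1]), array([0.5295, 0.4189, 0.01  ])), (np.int32(16), array([512.2, 294.3]), array([ 0.3994, -0.4807,  0.01  ])), (np.int32(15), array([541.9, 294.6]), array([ 0.3974, -0.5522,  0.01  ]))]
top bright [ 0.5352 -0.0248] [np.float64(229.5), np.float64(249.5)] yaw 0.0
```

View pics/L8.png

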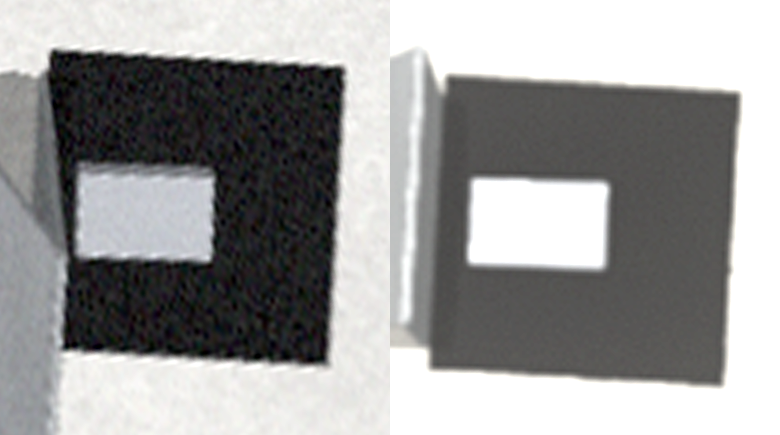

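Medium is slug down on the mat (no copper visible), centred at about (0.5325, 0.001), yaw ≈ 88.5°.

```bash
python3 -m jog '[[0,-25,0,0,0,0],[0,-45,0,0,0,0],[0,-45,0,0,0,0],[0,-45,0,0,0,0.02],[0,-45,0,0,0,0.02],[0,-35,0,0,0,0],[0,-18,0,0,0,0],[0,0,0,0,0,0]]' 0.9 40 >/dev/null; python3 st.py
```

```text
t 20.9 pos [0.5289 0.0013 0.2031] rpy deg [1.7983e+02 9.0000e-02 1.7813e+02] q [ 0.37  0.13 -0.34 -0.   -1.09 -0.4 ] F [-0.8  0.9  0.6] w 0.079
```

```bash
python3 -m jog '[[3,0,-30,0,0,0.006],[0,0,-40,0,0,0],[0,0,-40,0,0,0],[0,0,-35,0,0,0],[0,0,-20,0,0,0],[0,0,-5,0,0,0],[0,0,0,0,0,0]]' >/dev/null; python3 st.py
```

```text
t 21.6 pos [ 0.531  -0.0026  0.0313] rpy deg [179.72   0.5  178.03] q [ 0.36  0.33 -0.55 -0.   -0.68 -0.4 ] F [1.6 0.2 0.9] w 0.0788
```

```bash
python3 -m jog '[[0,3,-12,-0.005,0.012,0.006],[0,0,-9,0,0.005,0],[0,0,0,0,0,0]]' >/dev/null; python3 st.py
```

```text
t 21.9 pos [0.5331 0.0014 0.0116] rpy deg [179.97  -0.27 178.43] q [ 0.37  0.37 -0.55 -0.   -0.65 -0.39] F [-0.4  0.6 -0.7] w 0.0787
```

```bash
python3 -m jog '[[-1,0,-3.5,0,-0.003,0],[0,0,-1.8,0,0,0],[0,0,0,0,0,0]]' >/dev/null; python3 st.py; python3 -m jog '[[0,0,0,0,0,0],[0,0,0,0,0,0],[0,0,0,0,0,0],[0,0,0,0,0,0],[0,0,0,0,0,0]]' 0 40 >/dev/null; python3 st.py
```

```text
t 22.2 pos [0.5329 0.0018 0.0068] rpy deg [1.7993e+02 2.0000e-02 1.7844e+02] q [ 0.37  0.38 -0.56 -0.   -0.64 -0.4 ] F [-0.5  0.8 -0.2] w 0.0788
t 22.7 pos [0.5331 0.0019 0.0075] rpy deg [1.7990e+02 9.0000e-02 1.7844e+02] q [ 0.37  0.38 -0.56 -0.   -0.64 -0.4 ] F [-0.5 -0.2 -0.9] w 0.0552
```

```bash
python3 -m jog '[[0,0,20,0,0,-0.03],[0,0,35,0,0,-0.12],[4,-12,30,0,0,-0.145],[9,-22,5,0,0,-0.145],[11,-27,0,0,0,-0.145],[11,-27,0,0,0,-0.145],[11,-27,0,0,0,-0.145],[11,-27,0,0,0,-0.145],[11,-27,0,0,0,-0.145],[11,-27,0,0,0,-0.145],[10,-25,0,0,0,-0.145],[0,0,0,0,0,0]]' >/dev/null; python3 st.py
```

```text
t 23.9 pos [ 0.622  -0.2279  0.0996] rpy deg [ 1.7988e+02 -1.7000e-01  9.2010e+01] q [-0.06  0.44 -0.17 -0.   -0.96 -1.47] F [-0.3  0.8 -0.6] w 0.0553
```

```bash
python3 -m jog '[[6,-12,-20,0,0,-0.055],[4,-7,-20,0,0,-0.03],[0,-1,-10,0,0,-0.005],[0,0,0,0,0,0]]' >/dev/null; python3 st.py
```

```text
t 24.3 pos [ 0.631  -0.2481  0.0473] rpy deg [179.95  -0.21  86.87] q [-0.09  0.51 -0.18 -0.   -0.87 -1.53] F [-0.4  0.1 -1.7] w 0.055
```

```bash
python3 -m jog '[[1.5,-1.5,-9,-0.003,0,-0.008],[0.5,0,-7,0,0,0],[0,0,-2,0,0,0],[0,0,0,0,0,0]]' >/dev/null; python3 st.py
```

```text
t 24.7 pos [ 0.6336 -0.2479  0.0298] rpy deg [ 1.7985e+02 -1.0000e-02  8.6650e+01] q [-0.09  0.53 -0.2  -0.   -0.84 -1.54] F [-0.8  0.1 -0.6] w 0.0551
```

```bash
python3 -m jog '[[0,-2,-3,0,0.002,-0.004],[0,0,-1.3,0,0,0],[0,0,0,0,0,0]]' >/dev/null; python3 st.py
```

```text
t 25.0 pos [ 0.6343 -0.2498  0.0264] rpy deg [179.87   0.    86.45] q [-0.09  0.54 -0.19 -0.   -0.83 -1.54] F [-0.2  0.4 -0.7] w 0.0554
```

```bash
python3 -m jog '[[-0.3,0,-1.6,0,0,0],[0,0,0,0,0,0]]' >/dev/null; python3 st.py; python3 -m jog '[[0,0,0,0,0,0],[0,0,0,0,0,0],[0,0,0,0,0,0],[0,0,0,0,0,0]]' 0.9 40 >/dev/null;  python3 st.py; python3 -m jog '[[0,0,15,0,0,0],[0,0,40,0,0,0],[-5,15,40,0,0,0],[-10,45,40,0,0,0],[-15,45,10,0,0,0],[-15,50,10,0,0,0],[-10,50,10,0,0,0],[0,30,0,0,0,0],[0,0,0,0,0,0]]' >/dev/null; python3 st.py; python3 - <<'E'
from h import *
for n in C: cv2.imwrite(f"pics/{n}9.png",eyes.grab_frame(n)); print([o for o in orange(n,cv2.imread(f"pics/{n}9.png"),amin=12) if .35<o[2][0]<.75 and o[2][1]>0])
f=cv2.imread("pics/top9.png")
for (x,y,r) in((.632,-.25,.055),(.472,-.237,.06)):
  s=4;im=cv2.GaussianBlur(rect("top",f,x-r,x+r,y-r,y+r,.029,s),(0,0),3)
  m=cv2.morphologyEx((im[...,2]>115).astype(np.uint8),cv2.MORPH_OPEN,np.ones((41,41),np.uint8))
  for c in cv2.findContours(m,1,1)[0]:
    q=cv2.minAreaRect(c);print(np.round(px2w(*q[0],x+r,y+r,s),4),np.array(q[1])/s,q[2])
a=cv2.convertScaleAbs(rect("top",f,.39,.71,-.48,-.18,.024,1.8)[:,:],alpha=1.4)
cv2.imwrite("pics/m9.png",a)
E
```

```text
t 25.2 pos [ 0.6342 -0.25    0.025 ] rpy deg [1.7984e+02 1.0000e-02 8.6450e+01] q [-0.09  0.54 -0.2   0.   -0.83 -1.54] F [-0.9  0.3 -0.5] w 0.0552
t 25.6 pos [ 0.6348 -0.2502  0.0258] rpy deg [1.7976e+02 3.0000e-02 8.6460e+01] q [-0.09  0.54 -0.2   0.   -0.83 -1.54] F [-0.5 -0.6 -0.6] w 0.0775
t 26.5 pos [ 0.5806 -0.024   0.1978] rpy deg [ 1.7924e+02 -1.3000e-01  8.6300e+01] q [ 0.3   0.22 -0.25  0.   -1.09 -1.93] F [-0.7 -0.8 -0.2] w 0.0788
[(np.int32(91), array([491.1, 285.8]), array([0.5326, 0.4183, 0.01  ]))]
[(np.int32(110), array([144.1, 248.5]), array([0.5284, 0.4164, 0.01  ]))]
[ 0.6326 -0.2503] [58.15634918 92.31958771] 3.0127875804901123
[ 0.6321 -0.294 ] [109.75  21.  ] 90.0
[ 0.6321 -0.2029] [109.75  15.75] 90.0
[ 0.4722 -0.2378] [112.42099762  43.0267067 ] 84.63584899902344
[ 0.4721 -0.2794] [ 34.74999237 119.74998474] -0.0
[ 0.4721 -0.1881] [119.75  22.25] 90.0
```

View pics/m9.png

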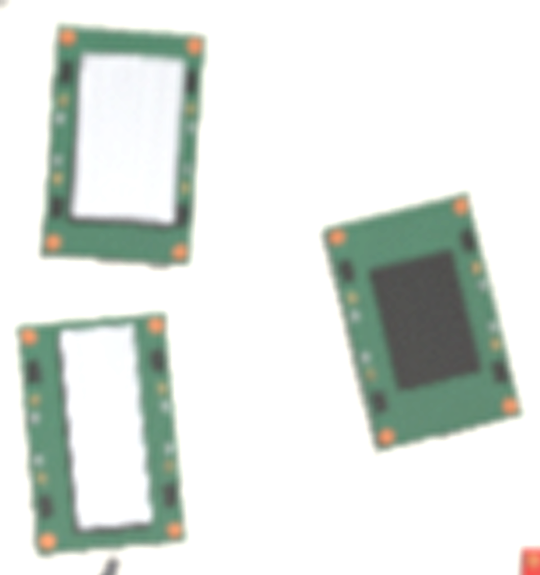

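Both done. The medium is at (0.6326,−0.2503), yaw −3.0°, on a chip at (0.632,−0.250), yaw −3.6°. Now the short one, rotating the wrist the long way to stay clear of the joint 6 limit.

```bash
python3 -m jog '[[0,15,0,0,0,0.1],[-2,18,0,0,0,0.145],[-2,20,0,0,0,0.145],[-2,20,0,0,0,0.145],[-2,20,0,0,0,0.145],[-2,20,0,0,0,0.145],[-2,20,0,0,0,0.145],[-2,20,0,0,0,0.145],[-2,20,0,0,0,0.145],[-2,20,0,0,0,0.145],[-2,20,0,0,0,0.145],[-2,20,0,0,0,0.145]]' 0.8 40 >/dev/null; python3 st.py;python3 -m jog '[[-3,20,-5,0,0,0.145],[-3,25,-10,0,0,0.145],[-3,25,-15,0,0,0.145],[-3,25,-15,0,0,0.145],[-3,25,-15,0,0,0.145],[-3,25,-15,0,0,0.145],[-3,20,-10,0,0,0.12],[-3,10,-5,0,0,0],[0,0,0,0,0,0]]' >/dev/null; python3 st.py
```

```text
t 27.8 pos [0.5607 0.1969 0.1994] rpy deg [ 1.7951e+02 -1.1000e-01 -1.7406e+02] q [ 0.66  0.25 -0.21 -0.01 -1.11 -0.55] F [-0.3  0.2 -0.6] w 0.0701
t 28.7 pos [0.5427 0.3689 0.1066] rpy deg [ 179.48   -0.25 -115.65] q [ 0.89  0.43 -0.17 -0.01 -0.98  0.24] F [ 0.8  0.4 -1.3] w 0.0706
```

```bash
python3 -m jog '[[-5,18,-8,-0.003,-0.008,0.045],[-5,20,-12,0,0,0.04],[-1,5,-15,0,0,0],[0,0,-10,0,0,0],[0,0,0,0,0,0]]' >/dev/null; python3 st.py; python3 - <<'E'
from h import *
for n in C:
    f=eyes.grab_frame(n);cv2.imwrite(f"pics/{n}10.png",f);print([o for o in orange(n,f,amin=12) if .35<o[2][0]<.75 and o[2][1]>0])
E
```

```text
t 29.2 pos [0.5326 0.4117 0.06  ] rpy deg [-1.7998e+02 -1.6000e-01 -1.1109e+02] q [ 0.95  0.49 -0.18  0.   -0.9   0.25] F [-0.1 -0.7  0.2] w 0.0701
[]
[]
```

```bash
python3 -m jog '[[-2,4,-14,0,0,0.012],[0,0,-14,0,0,0],[0,0,-12,0,0,0],[0,0,-4,0,0,0],[0,0,0,0,0,0]]' >/dev/null; python3 st.py
```

```text
t 29.8 pos [0.5321 0.4154 0.0152] rpy deg [-1.7990e+02  2.0000e-02 -1.1047e+02] q [ 0.95  0.54 -0.22  0.   -0.81  0.26] F [ 0.2 -0.4  1. ] w 0.0702
```

```bash
python3 -m jog '[[-1.7,1.7,-7,0,0,0.003],[0,0,-3.5,0,0,0],[0,0,0,0,0,0]]' >/dev/null; python3 st.py; python3 -m jog '[[0,0,0,0,0,0],[0,0,0,0,0,0],[0,0,0,0,0,0],[0,0,0,0,0,0],[0,0,0,0,0,0]]' 0 40 >/dev/null; python3 st.py
```

```text
t 30.1 pos [0.5305 0.4174 0.0042] rpy deg [-1.7988e+02  5.0000e-02 -1.1028e+02] q [ 0.96  0.56 -0.23  0.   -0.78  0.26] F [0.6 0.6 0.2] w 0.0703
t 30.6 pos [0.5309 0.4179 0.0052] rpy deg [-1.7985e+02  1.3000e-01 -1.1027e+02] q [ 0.96  0.56 -0.23  0.   -0.79  0.26] F [-1.   0.2 -0.8] w 0.0449
```

```bash
python3 -m jog '[[0,0,20,0,0,0],[0,-5,40,0,0,-0.05],[0,-20,45,0,0,-0.12],[0,-32,40,0,0,-0.13],[0,-38,30,0,0,-0.13],[0,-38,0,0,0,-0.13],[0,-38,0,0,0,-0.13],[0,-38,0,0,0,-0.13],[0,-38,0,0,0,-0.13],[0,-35,0,0,0,-0.13],[0,-25,0,0,0,-0.1],[0,0,0,0,0,0]]' >/dev/null; python3 st.py
```

```text
t 31.8 pos [0.5271 0.099  0.1864] rpy deg [179.78   0.23 179.39] q [ 0.55  0.16 -0.36 -0.   -1.05 -0.56] F [ 0.5  0.8 -1.6] w 0.0451
```

```bash
python3 -m jog '[[3,-15,-9,0,0,-0.03],[3,-15,-9,0,0,-0.02],[1,-8,-6,0,0,0],[0,-1,0,0,0,0],[0,0,0,0,0,0]]' >/dev/null; python3 st.py; python3 - <<'E'
from h import *
f=eyes.grab_frame("top")
y=np.array([.058]*1);print(proj("top",[[.535,.023,.17],[.535,.058,.17]]))
a=cv2.GaussianBlur(rect("top",f,.50,.57,-.04,.08,.17,2),(0,0),1)
print(a[[50,80,110],::12,2])
E
```

```text
t 32.3 pos [0.5345 0.0582 0.1617] rpy deg [179.72   0.29 176.53] q [ 0.47  0.18 -0.39 -0.   -0.99 -0.53] F [ 0.2 -0.4 -1.3] w 0.0452
[[299.96518368 230.52376274]
 [283.95325215 230.81773992]]
[[ 64  53  45  40  41  41  40  42  47 104  64  38  40  40  41  41  43  47
   48  48]
 [ 42  41  42  42  41  42  41  50  68 107  52  40  40  40  41  41  41  41
   41  43]
 [ 44  42  42  43  40  42  43  41  41  44  40  41  40  40  41  40  41  41
   42  42]]
```

```bash
python3 -m jog '[[0,0,0,0,0,0],[0,0,0,0,0,0],[0,0,0,0,0,0],[0,0,0,0,0,0],[0,0,0,0,0,0],[0,0,0,0,0,0],[0,0,0,0,0,0]]' 1 40 >/dev/null; python3 -m jog '[[0,40,20,0,0,0],[0,50,20,0,0,0],[0,50,0,0,0,0],[0,50,0,0,0,0],[0,30,0,0,0,0],[0,0,0,0,0,0]]'>/dev/null;python3 st.py; python3 look.py 11
```

```text
t 33.65 pos [0.5344 0.2853 0.2049] rpy deg [179.59   0.46 176.47] q [ 0.81  0.25 -0.19  0.   -1.12 -0.88] F [-0.   0.1 -1.2] w 0.0876
scene []
scene bright [0.5355 0.0054] [np.float64(48.5), np.float64(70.6)] yaw 93.8
scene bright [ 0.5352 -0.0248] [np.float64(229.5), np.float64(249.5)] yaw 0.0
top [(np.int32(17), array([512.2, 294.1]), array([ 0.3999, -0.4806,  0.01  ])), (np.int32(16), array([541.8, 294.5]), array([ 0.3977, -0.552 ,  0.01  ]))]
top bright [ 0.5352 -0.0248] [np.float64(229.5), np.float64(249.5)] yaw 0.0
```

View pics/L11.png

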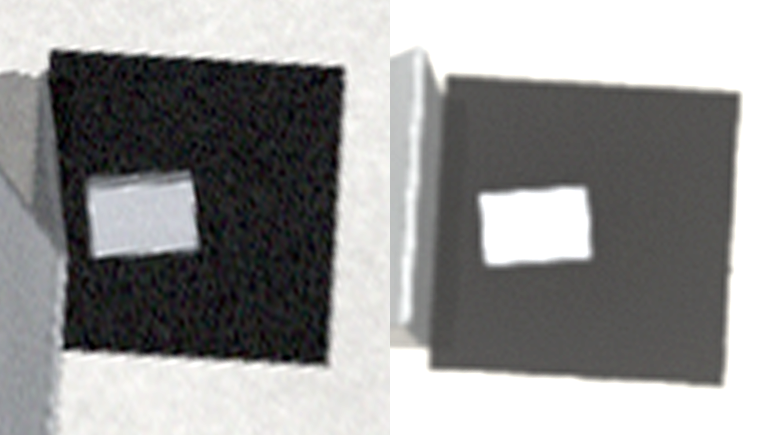

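Short is slug down too, at about (0.531, 0.003), yaw ≈ 93.5°.

```bash
python3 -m jog '[[0,-25,0,0,0,0.02],[0,-45,0,0,0,0.02],[0,-45,0,0,0,0.02],[0,-45,0,0,0,0.02],[0,-45,0,0,0,0.02],[0,-37,0,0,0,0.02],[0,-18,0,0,0,0],[0,0,0,0,0,0]]' 0.8 40 >/dev/null; python3 st.py; python3 -m jog '[[1,0,-30,0,0,0],[0,0,-40,0,0,0],[0,0,-40,0,0,0],[0,0,-35,0,0,0],[0,0,-18,0,0,0],[0,0,-3,0,0,0],[0,0,0,0,0,0]]' >/dev/null; python3 st.py
```

```text
t 34.55 pos [0.5289 0.0041 0.2047] rpy deg [ 179.72    0.37 -176.82] q [ 0.38  0.13 -0.34 -0.   -1.09 -0.32] F [1.1 0.6 0.2] w 0.0705
t 35.25 pos [5.289e-01 2.000e-04 3.700e-02] rpy deg [ 179.64    0.78 -177.29] q [ 0.37  0.32 -0.55 -0.   -0.68 -0.32] F [0.1 0.1 0.7] w 0.07
```

```bash
python3 -m jog '[[0.5,3,-13,-0.005,0.014,0.01],[0,0,-10,0,0.005,0.002],[0,0,0,0,0,0]]' >/dev/null; python3 st.py
```

```text
t 35.55 pos [0.5315 0.0043 0.0152] rpy deg [ 1.7981e+02 -1.2000e-01 -1.7652e+02] q [ 0.37  0.36 -0.55 -0.01 -0.66 -0.31] F [ 0.2 -0.5  0.5] w 0.07
```

```bash
python3 -m jog '[[-0.5,-1,-6,-0.002,-0.002,0],[-0.5,0,-3,0,0,0],[0,0,0,0,0,0]]' >/dev/null; python3 st.py; python3 -m jog '[[0,0,0,0,0,0],[0,0,0,0,0,0],[0,0,0,0,0,0],[0,0,0,0,0,0],[0,0,0,0,0,0],[0,0,0,0,0,0]]' 0 40 >/dev/null; python3 st.py
```

```text
t 35.85 pos [0.5312 0.0035 0.0061] rpy deg [ 1.7993e+02  8.0000e-02 -1.7650e+02] q [ 0.38  0.38 -0.56 -0.   -0.63 -0.31] F [ 0.2 -0.6 -0.5] w 0.0701
t 36.45 pos [0.5314 0.0035 0.0068] rpy deg [ 1.7991e+02  1.4000e-01 -1.7651e+02] q [ 0.38  0.38 -0.56 -0.   -0.63 -0.31] F [-1.  -0.1 -0.5] w 0.045
```

```bash
python3 -m jog '[[0,0,20,0,0,0],[0,0,40,0,0,-0.05],[0,-15,40,0,0,-0.13],[0,-30,15,0,0,-0.14],[0,-38,0,0,0,-0.14],[0,-42,0,0,0,-0.14],[0,-42,0,0,0,-0.14],[0,-42,0,0,0,-0.14],[0,-42,0,0,0,-0.14],[0,-42,0,0,0,-0.14],[0,-38,0,0,0,-0.1],[0,-25,0,0,0,0]]' >/dev/null; python3 st.py; python3 -m jog '[[0,0,0,0,0,0]]' >/dev/null; python3 st.py
```

```text
t 37.65 pos [ 0.5291 -0.3632  0.1272] rpy deg [1.7967e+02 1.1000e-01 1.0866e+02] q [-0.3   0.38 -0.2  -0.   -0.99 -0.94] F [-0.5  0.4 -1.5] w 0.0452
t 37.75 pos [ 0.5283 -0.3662  0.1265] rpy deg [1.7972e+02 1.0000e-01 1.0847e+02] q [-0.3   0.38 -0.2  -0.   -0.99 -0.94] F [-0.3  0.6 -1.1] w 0.0451
```

```bash
python3 -m jog '[[2,-18,-15,0,0.004,-0.03],[3,-20,-22,0,0,-0.03],[1,-9,-22,0,0,-0.012],[0,-1,-14,0,0,0],[0,0,-2,0,0,0],[0,0,0,0,0,0]]' >/dev/null; python3 st.py
```

```text
t 38.35 pos [ 0.5338 -0.4139  0.0489] rpy deg [ 1.7995e+02 -3.0000e-02  1.0422e+02] q [-0.37  0.51 -0.19 -0.   -0.87 -0.95] F [ 0.3 -0.9  0.2] w 0.0452
```

```bash
python3 -m jog '[[1,-2.5,-9,0,0,-0.004],[0,0,-8,0,0,0],[0,0,-3,0,0,0],[0,0,0,0,0,0]]' >/dev/null; python3 st.py
```

```text
t 38.75 pos [ 0.5368 -0.4153  0.0303] rpy deg [1.7977e+02 1.2000e-01 1.0414e+02] q [-0.37  0.53 -0.2  -0.   -0.84 -0.95] F [-0.3 -0.1 -0.9] w 0.0451
```

```bash
python3 -m jog '[[-1.5,-1.5,-3.5,0,0.003,-0.003],[0,0,-1.5,0,0,0],[0,0,0,0,0,0]]' >/dev/null; python3 st.py
```

```text
t 39.05 pos [ 0.5356 -0.417   0.0256] rpy deg [1.7991e+02 1.1000e-01 1.0397e+02] q [-0.37  0.54 -0.2   0.   -0.83 -0.95] F [-0.6  0.  -1.2] w 0.045
```

```bash
python3 -m jog '[[-0.4,0,-1.5,0,0,0],[0,0,0,0,0,0]]' >/dev/null; python3 st.py; python3 -m jog '[[0,0,0,0,0,0],[0,0,0,0,0,0],[0,0,0,0,0,0],[0,0,0,0,0,0]]' 0.8 40 >/dev/null;  python3 st.py; python3 -m jog '[[0,0,15,0,0,0],[0,0,40,0,0,0],[0,15,40,0,0,0],[0,45,40,0,0,0],[0,45,20,0,0,0],[0,50,10,0,0,0],[0,50,10,0,0,0],[0,50,0,0,0,0],[0,50,0,0,0,0],[0,50,0,0,0,0],[0,40,0,0,0,0],[0,0,0,0,0,0]]' >/dev/null; python3 st.py; python3 - <<'E'
from h import *
for n in C: cv2.imwrite(f"pics/{n}12.png",eyes.grab_frame(n))
f=cv2.imread("pics/top12.png")
for (x,y,r) in((.632,-.25,.055),(.472,-.237,.06),(.533,-.417,.05)):
  s=4;im=cv2.GaussianBlur(rect("top",f,x-r,x+r,y-r,y+r,.029,s),(0,0),3)
  m=cv2.morphologyEx((im[...,2]>115).astype(np.uint8),cv2.MORPH_OPEN,np.ones((41,41),np.uint8))
  for c in cv2.findContours(m,1,1)[0]:
    q=cv2.minAreaRect(c)
    if min(q[1])/s>37: print(np.round(px2w(*q[0],x+r,y+r,s),4),np.array(q[1])/s,q[2])
a=cv2.convertScaleAbs(rect("top",f,.39,.71,-.48,-.18,.024,1.7),alpha=1.3)
b=cv2.convertScaleAbs(rect("scene",cv2.imread("pics/scene12.png"),.50,.60,-.48,-.36,.024,2.4),alpha=1.6)
c=np.zeros((len(a),b.shape[1],3),np.uint8);c[:len(b)]=b
cv2.imwrite("pics/m12.png",np.hstack([a,c]))
E
```

```text
t 39.25 pos [ 0.5352 -0.4172  0.0243] rpy deg [1.7989e+02 1.3000e-01 1.0396e+02] q [-0.38  0.54 -0.2   0.   -0.83 -0.95] F [-0.2 -1.  -1.4] w 0.0453
t 39.65 pos [ 0.5357 -0.4175  0.025 ] rpy deg [179.84   0.18 103.97] q [-0.38  0.54 -0.2   0.   -0.83 -0.95] F [ 0.3 -0.4  0.3] w 0.0687
t 40.85 pos [ 0.534  -0.0265  0.213 ] rpy deg [178.92   0.32 103.82] q [ 0.32  0.13 -0.34  0.01 -1.09 -1.66] F [-0.3 -0.5  0.9] w 0.0702
[ 0.6326 -0.2503] [57.6002655  91.78562927] 2.9886324405670166
[ 0.4721 -0.2378] [111.68063354  42.51412964] 84.68545532226562
[ 0.5336 -0.417 ] [71.72991943 47.77952194] 75.96376037597656
```

View pics/m12.png

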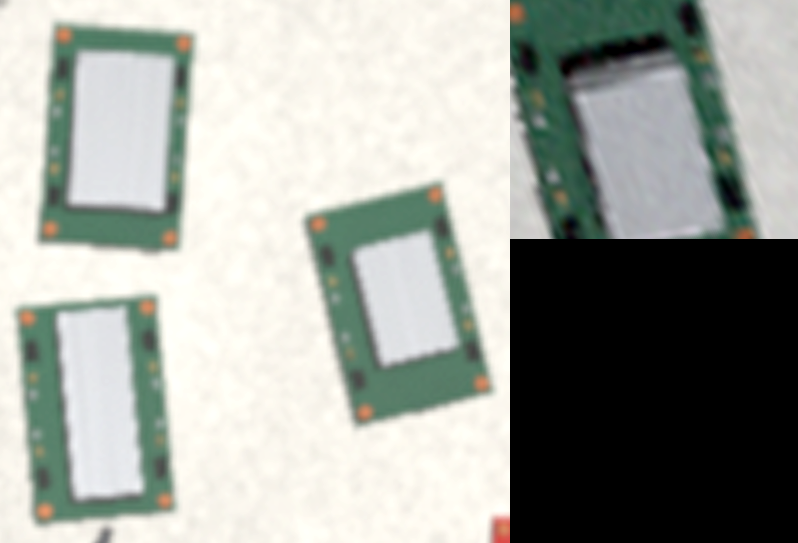

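View pics/top12.png

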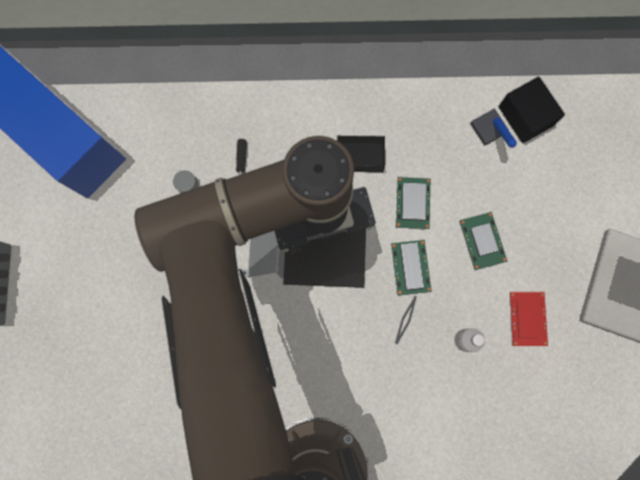

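All three lie on their chips within about 1.5 mm and 1°. The spool, tweezers, bottle, bin and red look-alike are where they were in the first picture. Handing in.

```bash
python3 -m jog '[[0,0,0,0,0,0],[0,0,0,0,0,0],[0,0,0,0,0,0]]' >/dev/null; python3 st.py; python3 -c "
from station import workorder
print(workorder.job_done())"
```

```text
t 41.25 pos [ 0.5339 -0.0319  0.2137] rpy deg [178.93   0.36 103.56] q [ 0.31  0.12 -0.33  0.01 -1.09 -1.65] F [-0.  -0.5 -0.1] w 0.0703
the job is handed in; nothing more can be done
None
```

All three heat spreaders now lie slug down on their matching chip packages, and the job is handed in at 41 s of robot time. I did them one at a time in the order long, medium, short. Each one turned over at its first drop across the ramp, and none showed any copper on the mat.

My last check measured each plate against its chip in the top camera:

| Spreader | Offset from chip | Yaw, plate vs chip |
|---|---|---|
| Long | about 1.5 mm along its length, 0.5 mm across | 5.3° vs 5.3° |
| Medium | about 1 mm | −3.0° vs −3.6° |
| Short | within 0.5 mm | 14.0° vs 14.0° |

- **Camera disagreement:** the two cameras differ by about 3–4 mm in absolute position, so these offsets come from the top camera alone.
- **Long spreader:** my first closing of the gripper on it on the mat was too high to hold, so I opened, lowered and gripped again before lifting.
- **Other things on the bench:** the spool, tweezers, bottle, bin and the red look-alike looked unmoved in the last picture. The arm hid the tape roll, the heat sink and part of the screwdriver there, so I did not re-check those.

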